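Hold the tall pedal bin open, then ease its lid shut

TASK

My hands are full of peelings: press down the pedal of the taller of the two worktop pedal bins so that its lid swings wide open, and hold it open for three seconds. Then ease the pedal slowly back up so that the lid comes down softly, without slamming, and shuts. Do not open the shorter bin and do not disturb the salt shaker.

Things in the scene. Friction and masses are not known exactly. Their poses are not given: they have to be found in the camera images.
- tall_bin: The taller of two round steel bins with black foot and domed lid, both 104 mm in diameter, fixed on the worktop, 135 to 165 mm apart (centres); either may be the nearer. Tall: 200 mm to the rim, 222 with lid; short: 120, 142 with lid. Both pedals point roughly left (+y). Origin: centre of the tall bin's underside; x to its back (pedal at -x, lid hinge at +x), z up.
- tall_pedal: Its pedal: black lever from a fixed housing (53 mm high) on the foot, ending in a ribbed pad 30 mm (along) x 34 x 8 mm. Origin: pedal hinge, 20 mm before the bin's axis, 30 mm up; axes as the bin's, level at rest. Pad top centre at (-130, 0, 21) mm: 98 mm before the bin's wall, 51 mm up. Fully pressed (0.26 rad, at a stop) the pad is 34 mm lower, nearly straight down; it pushes back with 4 to 8 N.
- tall_lid (a joint): Lid of the taller bin, hinged at the back of its rim and linked to the pedal (rad): 0 shut, growing as it opens, 1.2 wide open with the pedal at its stop; it turns about 0.035 rad for each mm that the pad goes down. If the pedal is let go the lid slams.
- short_lid (a joint): Lid of the shorter bin, which has an equal pedal and linkage (rad): 0 shut, 1.2 wide open. To be left shut.
- salt_shaker: Glass salt shaker with a pale cap, 46 mm in diameter, 122 mm high, loose, standing upright near the worktop's front edge, to the left of the bins' pedals, by the corner of the hob. Origin at the centre of its underside, z up.
Mind the look-alikes: they are no part of the job. What is shaped like the salt_shaker but pink or turquoise is not meant.

How it is judged:
By the outcome, as a careful person would: the job done as asked, in the order asked, and still so for the second after the job is handed in, with the robot touching nothing.
It also fails if it takes over 35 s, if anything falls off the work surface, if the arm or the gripper's body presses on something with over 40 N, if the wrist force passes 120 N, or if a joint passes its speed limit or range.

ROBOT

A 7-joint arm with a two-finger parallel gripper is mounted at the origin on a cart in front of the work surface, level with it; the furniture and walls round the work are solid. World frame = base frame: x ahead of the robot, y to its left, z up, the work surface at z = 0. Lengths are in m, angles in rad, forces in N, time in s.
With the tool pointing down it reaches from about 0.4 to 0.875 m from the base axis. Payload 6.5 kg.
Tool frame: the origin (TCP) lies midway between the tips of the shut fingers; the grasp point (between the pads) lies 19 mm behind it; z points along the fingers, y is the line along which they close (so a half turn about z gives the same grasp; the last joint's range is limited). The gripper opens to 88 mm and grips with 3 to 60 N. Pads are 18 mm wide; open, the fingers measure 123 mm over their backs; the gripper's body (75 mm by 187 mm) begins 45 mm behind the grasp point.
Start: joints at [-1.219, 0.536, -0.004, 1.538, 0.003, 1.067, -0.071], TCP at [0.264, 0.594, 0.239] pointing down, gripper open.
Joint ranges: [-2.7, 2.7], [-0.37, 2.16], [-1.27, 1.26], [0.24, 2.4], [-1.31, 4.45], [0.19, 1.91], [-2.76, 2.76]. Speed limits (rad/s): [2.39, 2.39, 3.14, 3.14, 3.14, 3.14, 3.14].

INTERFACE

Orientations are given as a unit quaternion [w, x, y, z].
In Python, from bench import bot, cams, nets gives the robot as it stands. The module is installed in compiled form; this text tells all that it offers.
- The arm moves only by the shell command python3 -m creep 'ROWS'. ROWS is JSON, a list of rows, each an object of numbers: "grip": the opening, from 0 (shut) to 1 (fully open); "dx", "dy", "dz": the shift along the tool's x, y, z in mm; "ax", "ay", "az": the turn, a rotation vector about the tool's x, y, z in degrees. In form: [{"grip": .., "dx": .., "dy": .., "dz": .., "ax": .., "ay": .., "az": ..}, ...]. A call has 1 to 20 rows; each row shifts and turns the commanded pose from where the row before left it, along the tool's axes as they then stand; what a row does not reach is not made up. A row lasts 1/10 s, in which the tool goes at most 50 mm and 8.59 degrees, less where a joint would pass 70% of its speed; a pose out of reach is approached as far as the arm can. A call is refused whole if a number of a shift passes 50 or a number of a turn 8.59, either way. A call with a gripper value outside its range is refused whole. The fingers move at their own pace and stop on an object; the grip force is fixed at half the most. Time passes only in rows, so rows that do not move let the fingers close. It gives the time, the measured TCP pose, the force, the opening and the grip force at its end, in the units of the state.
- bot.get_state(): the state, without advancing time (a new reading comes with each control period).
- cams.capture(name): name is "scene" or "top" or "wrist"; returns a dict with "color" (420x560x3 uint8, red, green, blue), "fx", "fy", "cx", "cy" (pixels), "k1" (the pictures are not rectified: a ray, as slopes to the right and down, at radius r is drawn at 1 + k1 r^2 times it, then the intrinsics apply), "pose" (4x4, takes a point from camera to world coordinates); the wrist camera has in their place "tool_from_camera" (4x4, takes a point from camera to tool coordinates, whose origin is the TCP and whose axes are the flange's). Camera axes: x right, y down, z forward; pixel columns grow to the right and rows downward; lengths in m; the calibration is good to about 2 mm. A picture is of the moment at which its call begins: read the wrist's pose just before it. There is no depth.
- bot.sign_off(): hands the job in; it is judged then, once.
Trained networks look in a picture, given as the dict that the camera call returned (one of the last four; its "shot" number tells which), for a name from the list of things; names that differ only in an ending like _2 or _b are one class to them, and where a whole thing is asked for, a point or a joint stands for the part that bears it (a point fixed in the world has none). Each returns a list of dicts, best first, with "score" (0 to 1); they miss things now and then, are a little off and sometimes report something else, mostly with a low value. They report only what shows in the picture. A call takes as long as a camera call. They do not tell look-alikes from the thing itself.
- nets.outline_of(picture, thing): "mask" (420x560 bool, what is visible of it) and "bbox" ([left, top, right, bottom] in pixels, round what is visible of it).
The state is a dict: "time_s": time; "joint_pos": joint angles; "joint_vel": joint speeds; "tau": joint torques, N m; "ee_pos": TCP position; "tcp_rot": TCP orientation; "contact_force": force on the tool from outside, world axes, zero at the start; "torque": the same for the moment, N m; "gripper_width": finger opening in m; "finger_force": force on a finger pad.
Only numpy, scipy, OpenCV 4.12 (cv2) and the standard library are available. Lean on these libraries where they do the work, as an engineer would, in place of code of your own. Each camera call takes 0.05 s, during which the arm holds its last target. There are 200 camera calls.

## Working session

There is one attempt and no reset: what is moved stays moved. The work goes in short steps, Python scripts to look and compute and a shell command to move; the robot and the scene stay as the last step left them, time stands still between calls to the robot, and variables do not carry over. Pictures are saved under pics/ and viewed, at most 10 in all, crops included, and the job is handed in when it is done.

```bash
mkdir -p pics; cat > h.py <<'E'
import numpy as np, cv2
from bench import bot, cams, nets
def K(p): return np.array([[p['fx'],0,p['cx']],[0,p['fy'],p['cy']],[0,0,1.]])
def ray(p,uv):
    x=cv2.undistortPoints(np.array([[uv]],float),K(p),np.array([p['k1'],0,0,0.]))[0,0]
    T=np.array(p['pose']); return T[:3,3],T[:3,:3]@np.array([x[0],x[1],1])
def onz(p,uv,z):
    o,d=ray(p,uv); return o+d*(z-o[2])/d[2]
def proj(p,P):
    T=np.linalg.inv(np.array(p['pose'])); q=(T[:3,:3]@np.asarray(P,float).T).T+T[:3,3]
    s=q[:,:2]/q[:,2:]; r=(s**2).sum(1,keepdims=True); s=s*(1+p['k1']*r)
    return s*[p['fx'],p['fy']]+[p['cx'],p['cy']]
E
python3 - <<'E'
from h import *
for n in('scene','top'):
    p=cams.capture(n); im=p['color'][:,:,::-1].copy()
    cv2.imwrite(f'pics/{n}0.png',im)
    print(n,np.round(p['pose'],3).tolist())
    for t in('tall_bin','tall_pedal','salt_shaker'):
        for r in nets.outline_of(p,t):
            ys,xs=np.nonzero(r['mask']); print(t,round(r['score'],2),r['bbox'],xs.mean().round(1),ys.mean().round(1),len(xs))
print(bot.get_state())
E
```

```text
scene [[-0.997, -0.065, 0.044, 0.439], [-0.078, 0.759, -0.646, 0.419], [0.009, -0.648, -0.762, 0.865], [0.0, 0.0, 0.0, 1.0]]
tall_bin 0.58 [190.2, 107.7, 276.8, 210.6] 243.2 155.0 4578
tall_pedal 0.71 [190.9, 194.5, 216.2, 209.0] 203.5 201.7 220
salt_shaker 0.81 [256.3, 256.8, 278.5, 299.0] 265.8 280.0 909
salt_shaker 0.71 [257.7, 300.2, 284.4, 344.9] 269.9 320.8 986
salt_shaker 0.69 [302.0, 267.4, 324.4, 313.1] 312.3 289.2 951
salt_shaker 0.67 [331.8, 218.8, 363.4, 269.7] 347.0 246.1 925
top [[-0.021, -0.988, 0.152, 0.297], [-1.0, 0.02, -0.006, -0.191], [0.003, -0.152, -0.988, 1.107], [0.0, 0.0, 0.0, 1.0]]
tall_bin 0.98 [302.0, 104.0, 418.2, 185.0] 367.8 143.2 5161
tall_pedal 0.9 [306.6, 107.5, 329.6, 132.8] 314.2 116.4 345
salt_shaker 0.81 [205.9, 177.0, 232.5, 210.7] 217.8 193.5 594
salt_shaker 0.72 [201.5, 226.2, 227.0, 256.1] 212.0 239.1 568
salt_shaker 0.66 [159.3, 185.9, 193.5, 219.0] 175.0 201.6 693
salt_shaker 0.63 [253.4, 261.0, 279.6, 284.8] 267.5 272.8 501
{'time_s': 0.4, 'joint_pos': array([-1.21921489,  0.53655339, -0.00442399,  1.53803919,  0.00260665,
        1.0673091 , -0.07121068]), 'joint_vel': array([ 0.00031145, -0.0015468 , -0.00088629, -0.00261214,  0.00200636,
       -0.00115692, -0.00040097]), 'tau': array([-9.87116764e-04, -5.70299184e+01,  9.88786966e-01, -2.51560181e+01,
       -5.62015444e-02,  1.31370380e-02,  1.06889845e-04]), 'ee_pos': array([0.26367883, 0.59400272, 0.23856181]), 'tcp_rot': array([-1.02338955e-05,  2.07350404e-01,  9.78266726e-01, -1.51687646e-04]), 'contact_force': array([-0.69391047,  0.28577295, -0.72636163]), 'torque': array([ 0.01734378,  0.02192752, -0.04497303]), 'finger_force': 0.0, 'gripper_width': 0.08810814032496828}
```

View pics/scene0.png

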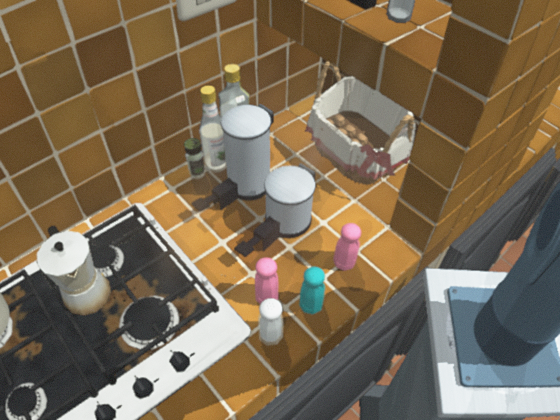

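View pics/top0.png

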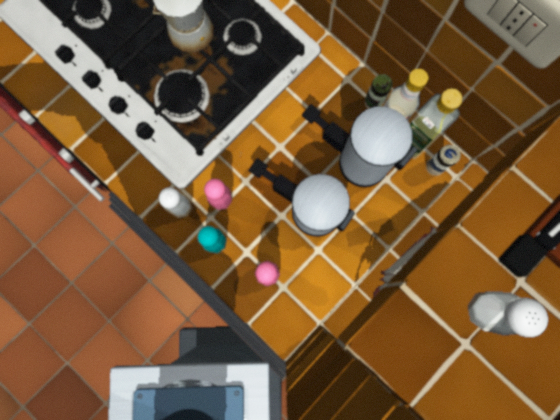

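The scene picture shows the tall bin at (248,150), with its pedal pad at (203,201), and the short bin at (290,200), with its pad at (245,243). In the top picture the tall bin's lid is at (380,135) and its pad at (314,116). The shaker meant is the pale-capped one at scene (270,321) / top (175,201). The pink and turquoise ones are look-alikes.

```bash
python3 - <<'E'
from h import *
P={n:cams.capture(n) for n in('scene','top')}
for n,p in P.items():
    m=nets.outline_of(p,'tall_pedal')
    for r in m: print(n,r['score'],np.round(r['bbox']),cv2.minAreaRect(np.argwhere(r['mask'])[:,::-1].astype(np.float32)))
t,s=P['top'],P['scene']
print('pad top',onz(t,(312,114.5),.051),'scene',onz(s,(200,203),.051))
print('short pad',onz(t,(258,168),.051),onz(s,(245,243),.051))
print('lid rim centre',onz(t,(381,135),.205),onz(s,(248,119),.21))
print('short lid',onz(t,(321,203),.13), 'salt cap',onz(t,(168,198),.122),onz(s,(271,306),.122))
for n,p,b in(('t',t,(280,80,460,220)),('s',s,(170,90,320,270))):
    c=p['color'][b[1]:b[3],b[0]:b[2],::-1]; cv2.imwrite(f'pics/crop_{n}.png',cv2.resize(c,None,fx=3.2,fy=3.2,interpolation=2))
E
python3 -c "
import cv2,numpy as np
a=cv2.imread('pics/crop_t.png');b=cv2.imread('pics/crop_s.png')
h=450;a=cv2.resize(a,(420,327));b=cv2.resize(b,(375,450));a=cv2.copyMakeBorder(a,0,123,0,0,0)
cv2.imwrite('pics/crops.png',np.hstack([a,b]))"
```

```text
scene 0.79 [190. 196. 215. 209.] ((204.00001525878906, 199.5), (14.849241256713867, 23.334524154663086), 45.0)
top 0.69 [306. 105. 328. 133.] ((315.75, 117.75000762939453), (27.577163696289062, 15.55634880065918), 45.0)
pad top [ 0.65653542 -0.25910551  0.051     ] scene [ 0.65993477 -0.25914968  0.051     ]
short pad [ 0.54422532 -0.14443937  0.051     ] [ 0.54429536 -0.15724577  0.051     ]
lid rim centre [ 0.56358899 -0.3705814   0.205     ] [ 0.55750575 -0.37189045  0.21      ]
short lid [ 0.45558598 -0.26615292  0.13      ] salt cap [0.47237819 0.02422086 0.122     ] [0.47340095 0.02451898 0.122     ]
```

View pics/crops.png

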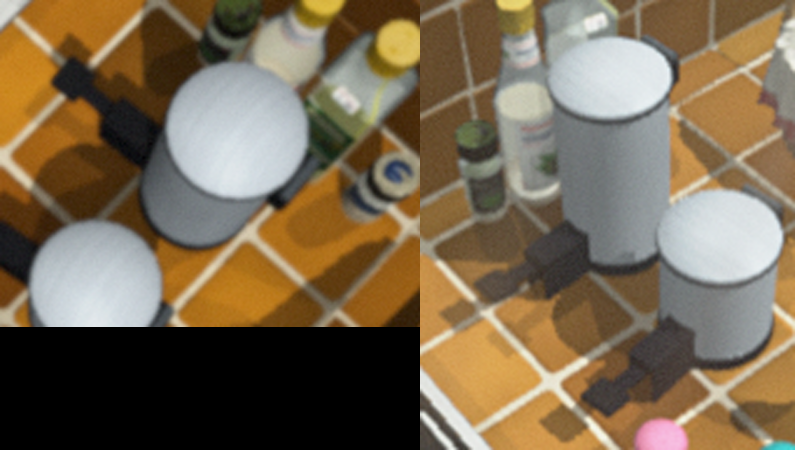

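The crops confirm it: the tall bin with its own lever has its pad centre at about (0.658, -0.258), 148 mm from its axis against 150 expected. The other lever belongs to the short bin. I'll move above the pad with the gripper shut.

```bash
python3 -m creep '[{"grip":0,"dx":-35,"dy":-31},{"grip":0,"dx":-35,"dy":-31},{"grip":0,"dx":-35,"dy":-31},{"grip":0,"dx":-35,"dy":-31},{"grip":0,"dx":-35,"dy":-31},{"grip":0,"dx":-35,"dy":-31},{"grip":0,"dx":-35,"dy":-31},{"grip":0,"dx":-35,"dy":-31},{"grip":0,"dx":-35,"dy":-31},{"grip":0,"dx":-35,"dy":-31},{"grip":0,"dx":-35,"dy":-31},{"grip":0,"dx":-35,"dy":-31},{"grip":0,"dx":-35,"dy":-31},{"grip":0,"dx":-35,"dy":-31},{"grip":0,"dx":-35,"dy":-31},{"grip":0,"dx":-35,"dy":-31},{"grip":0,"dx":-35,"dy":-31},{"grip":0,"dx":-35,"dy":-31},{"grip":0,"dx":-35,"dy":-31},{"grip":0,"dx":-35,"dy":-31}]'
python3 -m creep '[{"grip":0,"az":8},{"grip":0,"az":8},{"grip":0,"az":8},{"grip":0,"az":8},{"grip":0,"az":8},{"grip":0,"az":8},{"grip":0,"az":8},{"grip":0,"az":8},{"grip":0,"az":8},{"grip":0,"az":8},{"grip":0,"az":8},{"grip":0,"az":8},{"grip":0,"az":8},{"grip":0,"az":3},{"grip":0}]'
```

```text
invalid input
invalid input
```

```bash
python3 -m creep '[{"grip":0,"dx":-35,"dy":-31,"dz":0,"ax":0,"ay":0,"az":0},{"grip":0,"dx":-35,"dy":-31,"dz":0,"ax":0,"ay":0,"az":0}]'
```

```text
time_s: 0.8
ee_pos: [0.3021, 0.5088, 0.2384]
tcp_rot: [-0.0, 0.206, 0.979, 0.0]
contact_force: [0.8, 0.8, -0.1]
gripper_width: 0.074
finger_force: 0.0
```

```bash
python3 -m creep '[{"grip":0,"dx":-35,"dy":-31,"dz":0,"ax":0,"ay":0,"az":0},{"grip":0,"dx":-35,"dy":-31,"dz":0,"ax":0,"ay":0,"az":0},{"grip":0,"dx":-35,"dy":-31,"dz":0,"ax":0,"ay":0,"az":0},{"grip":0,"dx":-35,"dy":-31,"dz":0,"ax":0,"ay":0,"az":0},{"grip":0,"dx":-35,"dy":-31,"dz":0,"ax":0,"ay":0,"az":0},{"grip":0,"dx":-35,"dy":-31,"dz":0,"ax":0,"ay":0,"az":0},{"grip":0,"dx":-35,"dy":-31,"dz":0,"ax":0,"ay":0,"az":0},{"grip":0,"dx":-35,"dy":-31,"dz":0,"ax":0,"ay":0,"az":0},{"grip":0,"dx":-35,"dy":-31,"dz":0,"ax":0,"ay":0,"az":0},{"grip":0,"dx":-35,"dy":-31,"dz":0,"ax":0,"ay":0,"az":0},{"grip":0,"dx":-35,"dy":-31,"dz":0,"ax":0,"ay":0,"az":0},{"grip":0,"dx":-35,"dy":-31,"dz":0,"ax":0,"ay":0,"az":0},{"grip":0,"dx":-35,"dy":-31,"dz":0,"ax":0,"ay":0,"az":0},{"grip":0,"dx":-35,"dy":-31,"dz":0,"ax":0,"ay":0,"az":0},{"grip":0,"dx":-35,"dy":-31,"dz":0,"ax":0,"ay":0,"az":0},{"grip":0,"dx":-35,"dy":-31,"dz":0,"ax":0,"ay":0,"az":0},{"grip":0,"dx":-35,"dy":-31,"dz":0,"ax":0,"ay":0,"az":0},{"grip":0,"dx":-35,"dy":-31,"dz":0,"ax":0,"ay":0,"az":0}]'
python3 -m creep '[{"grip":0,"dx":0,"dy":0,"dz":0,"ax":0,"ay":0,"az":8},{"grip":0,"dx":0,"dy":0,"dz":0,"ax":0,"ay":0,"az":8},{"grip":0,"dx":0,"dy":0,"dz":0,"ax":0,"ay":0,"az":8},{"grip":0,"dx":0,"dy":0,"dz":0,"ax":0,"ay":0,"az":8},{"grip":0,"dx":0,"dy":0,"dz":0,"ax":0,"ay":0,"az":8},{"grip":0,"dx":0,"dy":0,"dz":0,"ax":0,"ay":0,"az":8},{"grip":0,"dx":0,"dy":0,"dz":0,"ax":0,"ay":0,"az":8},{"grip":0,"dx":0,"dy":0,"dz":0,"ax":0,"ay":0,"az":8},{"grip":0,"dx":0,"dy":0,"dz":0,"ax":0,"ay":0,"az":8},{"grip":0,"dx":0,"dy":0,"dz":0,"ax":0,"ay":0,"az":8},{"grip":0,"dx":0,"dy":0,"dz":0,"ax":0,"ay":0,"az":8},{"grip":0,"dx":0,"dy":0,"dz":0,"ax":0,"ay":0,"az":8},{"grip":0,"dx":0,"dy":0,"dz":0,"ax":0,"ay":0,"az":8},{"grip":0,"dx":0,"dy":0,"dz":0,"ax":0,"ay":0,"az":3},{"grip":0,"dx":0,"dy":0,"dz":0,"ax":0,"ay":0,"az":0}]'
```

```text
time_s: 2.6
ee_pos: [0.6527, -0.2582, 0.2388]
tcp_rot: [0.0, 0.207, 0.978, 0.0]
contact_force: [1.1, -0.4, 1.0]
gripper_width: 0.0005
finger_force: 0.0
time_s: 4.1
ee_pos: [0.6521, -0.2563, 0.2385]
tcp_rot: [-0.0, 0.91, 0.415, -0.0]
contact_force: [0.2, -0.1, -0.1]
gripper_width: 0.0004
finger_force: 0.0
```

```bash
python3 - <<'E'
from h import *
from scipy.spatial.transform import Rotation as R
s=bot.get_state(); p=cams.capture('wrist')
q=s['tcp_rot']; T=np.eye(4); T[:3,:3]=R.from_quat([q[1],q[2],q[3],q[0]]).as_matrix(); T[:3,3]=s['ee_pos']
p['pose']=T@np.array(p['tool_from_camera'])
im=p['color'][:,:,::-1].copy()
for r in nets.outline_of(p,'tall_pedal'):
    print(r['score'],np.round(r['bbox']),onz(p,np.array(r['bbox']).reshape(2,2).mean(0),.051))
    im[cv2.morphologyEx(r['mask'].astype(np.uint8),cv2.MORPH_GRADIENT,np.ones((3,3)))>0]=(0,255,0)
a=proj(p,[[.658,-.258,.051],[*s['ee_pos'][:2],.051]]); print(a)
for u in a: cv2.circle(im,tuple(int(v) for v in u),3,(0,0,255),-1)
cv2.imwrite('pics/w1.png',im)
E
```

```text
0.58 [274. 172. 304. 224.] [ 0.65199842 -0.26972376  0.051     ]
[[286.33923855 187.17843077]
 [281.46935975 189.34970118]]
```

View pics/w1.png

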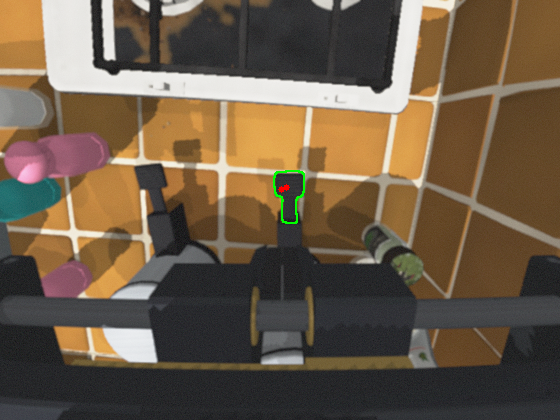

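The wrist picture shows the pad at (274–304, 172–198), centre (289,185), so my target lies 3 px off. I'll correct by tool x +5, y +9 mm, then descend to about 12 mm above the pad.

```bash
python3 -m creep '[{"grip":0,"dx":5,"dy":9,"dz":30,"ax":0,"ay":0,"az":0},{"grip":0,"dx":0,"dy":0,"dz":40,"ax":0,"ay":0,"az":0},{"grip":0,"dx":0,"dy":0,"dz":40,"ax":0,"ay":0,"az":0},{"grip":0,"dx":0,"dy":0,"dz":40,"ax":0,"ay":0,"az":0},{"grip":0,"dx":0,"dy":0,"dz":25,"ax":0,"ay":0,"az":0},{"grip":0,"dx":0,"dy":0,"dz":0,"ax":0,"ay":0,"az":0},{"grip":0,"dx":0,"dy":0,"dz":0,"ax":0,"ay":0,"az":0}]'
python3 - <<'E'
from h import *
from scipy.spatial.transform import Rotation as R
s=bot.get_state(); p=cams.capture('wrist')
q=s['tcp_rot']; T=np.eye(4); T[:3,:3]=R.from_quat([q[1],q[2],q[3],q[0]]).as_matrix(); T[:3,3]=s['ee_pos']
p['pose']=T@np.array(p['tool_from_camera']); im=p['color'][:,:,::-1].copy()
t=cams.capture('scene'); im2=t['color'][140:260,140:300,::-1]
im2=cv2.copyMakeBorder(cv2.resize(im2,None,fx=2.5,fy=2.5,interpolation=2),0,0,0,0,0)
c=cv2.resize(im[100:400,160:420],None,fx=1.5,fy=1.5); h=450
im2=cv2.copyMakeBorder(im2,0,150,0,0,cv2.BORDER_CONSTANT)
cv2.imwrite('pics/w2.png',np.hstack([c,im2])); print(s['ee_pos'],proj(p,[[*s['ee_pos'][:2],.051]]))
E
```

```text
time_s: 4.9
ee_pos: [0.6624, -0.2591, 0.0644]
tcp_rot: [0.0, 0.91, 0.415, 0.0]
contact_force: [0.6, -0.4, 0.1]
gripper_width: 0.0002
finger_force: 0.0
[ 0.66235247 -0.25909337  0.06444813] [[280.83749172 252.35368502]]
```

View pics/w2.png

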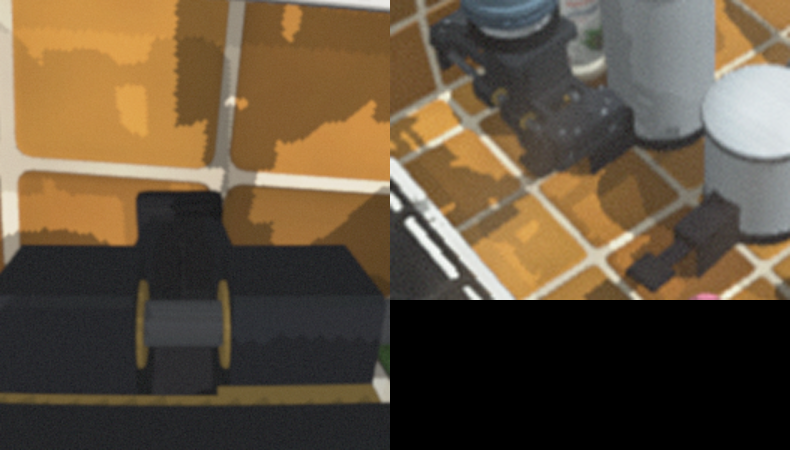

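The wrist view shows the pad at columns 252–308 and its far edge at row 228. Its centre is therefore about (280,252), directly below the tool at (281,252). Next I press.

```bash
python3 -m creep '[{"grip":0,"dx":0,"dy":0,"dz":8,"ax":0,"ay":0,"az":0},{"grip":0,"dx":0,"dy":0,"dz":4,"ax":0,"ay":0,"az":0},{"grip":0,"dx":0,"dy":0,"dz":3,"ax":0,"ay":0,"az":0},{"grip":0,"dx":0,"dy":0,"dz":3,"ax":0,"ay":0,"az":0},{"grip":0,"dx":0,"dy":0,"dz":3,"ax":0,"ay":0,"az":0},{"grip":0,"dx":0,"dy":0,"dz":3,"ax":0,"ay":0,"az":0}]'
python3 -m creep '[{"grip":0,"dx":0,"dy":0,"dz":3,"ax":0,"ay":0,"az":0},{"grip":0,"dx":0,"dy":0,"dz":3,"ax":0,"ay":0,"az":0},{"grip":0,"dx":0,"dy":0,"dz":3,"ax":0,"ay":0,"az":0},{"grip":0,"dx":0,"dy":0,"dz":3,"ax":0,"ay":0,"az":0},{"grip":0,"dx":0,"dy":0,"dz":3,"ax":0,"ay":0,"az":0},{"grip":0,"dx":0,"dy":0,"dz":3,"ax":0,"ay":0,"az":0},{"grip":0,"dx":0,"dy":0,"dz":2,"ax":0,"ay":0,"az":0},{"grip":0,"dx":0,"dy":0,"dz":0,"ax":0,"ay":0,"az":0}]'
```

```text
time_s: 5.6
ee_pos: [0.6636, -0.2578, 0.0403]
tcp_rot: [0.0, 0.91, 0.416, 0.001]
contact_force: [3.6, 2.6, 5.3]
gripper_width: 0.0001
finger_force: 2.5
time_s: 6.4
ee_pos: [0.6636, -0.2578, 0.0201]
tcp_rot: [0.0, 0.91, 0.416, 0.001]
contact_force: [3.2, 3.2, 5.5]
gripper_width: 0.0005
finger_force: 2.8
```

```bash
python3 -m creep '[{"grip":0,"dx":0,"dy":0,"dz":2,"ax":0,"ay":0,"az":0},{"grip":0,"dx":0,"dy":0,"dz":1,"ax":0,"ay":0,"az":0},{"grip":0,"dx":0,"dy":0,"dz":1,"ax":0,"ay":0,"az":0},{"grip":0,"dx":0,"dy":0,"dz":0,"ax":0,"ay":0,"az":0}]'
python3 - <<'E'
from h import *
t=cams.capture('scene'); cv2.imwrite('pics/open.png',cv2.resize(t['color'][60:300,120:400,::-1],None,fx=2.5,fy=2.5))
E
```

```text
time_s: 6.8
ee_pos: [0.6635, -0.258, 0.0176]
tcp_rot: [0.0, 0.91, 0.416, 0.001]
contact_force: [-0.4, 4.3, 14.6]
gripper_width: 0.0
finger_force: 7.3
```

View pics/open.png

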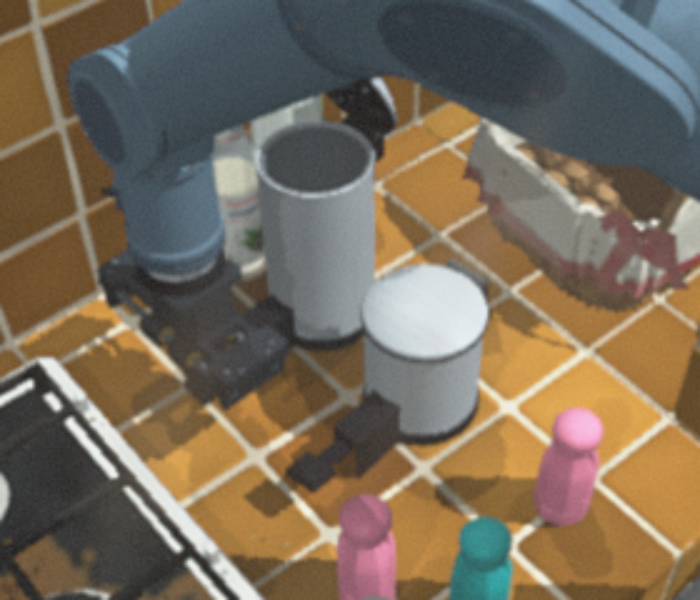

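The lid of the tall bin stands wide open (its mouth is at crop (318,157)) and the short bin is shut at (425,310). The force rose to 14.6 N, so the pedal is at its stop. I hold it for over 3 s.

```bash
Z=1; python3 -m creep '[{"grip":0,"dx":0,"dy":0,"dz":0,"ax":0,"ay":0,"az":0},{"grip":0,"dx":0,"dy":0,"dz":0,"ax":0,"ay":0,"az":0},{"grip":0,"dx":0,"dy":0,"dz":0,"ax":0,"ay":0,"az":0},{"grip":0,"dx":0,"dy":0,"dz":0,"ax":0,"ay":0,"az":0},{"grip":0,"dx":0,"dy":0,"dz":0,"ax":0,"ay":0,"az":0},{"grip":0,"dx":0,"dy":0,"dz":0,"ax":0,"ay":0,"az":0},{"grip":0,"dx":0,"dy":0,"dz":0,"ax":0,"ay":0,"az":0},{"grip":0,"dx":0,"dy":0,"dz":0,"ax":0,"ay":0,"az":0},{"grip":0,"dx":0,"dy":0,"dz":0,"ax":0,"ay":0,"az":0},{"grip":0,"dx":0,"dy":0,"dz":0,"ax":0,"ay":0,"az":0},{"grip":0,"dx":0,"dy":0,"dz":0,"ax":0,"ay":0,"az":0},{"grip":0,"dx":0,"dy":0,"dz":0,"ax":0,"ay":0,"az":0},{"grip":0,"dx":0,"dy":0,"dz":0,"ax":0,"ay":0,"az":0},{"grip":0,"dx":0,"dy":0,"dz":0,"ax":0,"ay":0,"az":0},{"grip":0,"dx":0,"dy":0,"dz":0,"ax":0,"ay":0,"az":0},{"grip":0,"dx":0,"dy":0,"dz":0,"ax":0,"ay":0,"az":0},{"grip":0,"dx":0,"dy":0,"dz":0,"ax":0,"ay":0,"az":0},{"grip":0,"dx":0,"dy":0,"dz":0,"ax":0,"ay":0,"az":0},{"grip":0,"dx":0,"dy":0,"dz":0,"ax":0,"ay":0,"az":0},{"grip":0,"dx":0,"dy":0,"dz":0,"ax":0,"ay":0,"az":0}]'
python3 -m creep '[{"grip":0,"dx":0,"dy":0,"dz":0,"ax":0,"ay":0,"az":0},{"grip":0,"dx":0,"dy":0,"dz":0,"ax":0,"ay":0,"az":0},{"grip":0,"dx":0,"dy":0,"dz":0,"ax":0,"ay":0,"az":0},{"grip":0,"dx":0,"dy":0,"dz":0,"ax":0,"ay":0,"az":0},{"grip":0,"dx":0,"dy":0,"dz":0,"ax":0,"ay":0,"az":0},{"grip":0,"dx":0,"dy":0,"dz":0,"ax":0,"ay":0,"az":0},{"grip":0,"dx":0,"dy":0,"dz":0,"ax":0,"ay":0,"az":0},{"grip":0,"dx":0,"dy":0,"dz":0,"ax":0,"ay":0,"az":0},{"grip":0,"dx":0,"dy":0,"dz":0,"ax":0,"ay":0,"az":0},{"grip":0,"dx":0,"dy":0,"dz":0,"ax":0,"ay":0,"az":0},{"grip":0,"dx":0,"dy":0,"dz":0,"ax":0,"ay":0,"az":0},{"grip":0,"dx":0,"dy":0,"dz":0,"ax":0,"ay":0,"az":0},{"grip":0,"dx":0,"dy":0,"dz":0,"ax":0,"ay":0,"az":0},{"grip":0,"dx":0,"dy":0,"dz":0,"ax":0,"ay":0,"az":0},{"grip":0,"dx":0,"dy":0,"dz":0,"ax":0,"ay":0,"az":0}]'
```

```text
time_s: 8.85
ee_pos: [0.6635, -0.2581, 0.0177]
tcp_rot: [0.0, 0.91, 0.416, 0.001]
contact_force: [-0.4, 4.4, 13.4]
gripper_width: 0.0005
finger_force: 7.2
time_s: 10.35
ee_pos: [0.6636, -0.258, 0.0177]
tcp_rot: [0.0, 0.91, 0.416, 0.001]
contact_force: [0.1, 4.0, 13.0]
gripper_width: 0.0003
finger_force: 7.2
```

```bash
python3 -m creep '[{"grip":0,"dx":0,"dy":0,"dz":-0.8,"ax":0,"ay":0,"az":0},{"grip":0,"dx":0,"dy":0,"dz":-0.8,"ax":0,"ay":0,"az":0},{"grip":0,"dx":0,"dy":0,"dz":-0.8,"ax":0,"ay":0,"az":0},{"grip":0,"dx":0,"dy":0,"dz":-0.8,"ax":0,"ay":0,"az":0},{"grip":0,"dx":0,"dy":0,"dz":-0.8,"ax":0,"ay":0,"az":0},{"grip":0,"dx":0,"dy":0,"dz":-0.8,"ax":0,"ay":0,"az":0},{"grip":0,"dx":0,"dy":0,"dz":-0.8,"ax":0,"ay":0,"az":0},{"grip":0,"dx":0,"dy":0,"dz":-0.8,"ax":0,"ay":0,"az":0},{"grip":0,"dx":0,"dy":0,"dz":-0.8,"ax":0,"ay":0,"az":0},{"grip":0,"dx":0,"dy":0,"dz":-0.8,"ax":0,"ay":0,"az":0},{"grip":0,"dx":0,"dy":0,"dz":-0.8,"ax":0,"ay":0,"az":0},{"grip":0,"dx":0,"dy":0,"dz":-0.8,"ax":0,"ay":0,"az":0},{"grip":0,"dx":0,"dy":0,"dz":-0.8,"ax":0,"ay":0,"az":0},{"grip":0,"dx":0,"dy":0,"dz":-0.8,"ax":0,"ay":0,"az":0},{"grip":0,"dx":0,"dy":0,"dz":-0.8,"ax":0,"ay":0,"az":0},{"grip":0,"dx":0,"dy":0,"dz":-0.8,"ax":0,"ay":0,"az":0},{"grip":0,"dx":0,"dy":0,"dz":-0.8,"ax":0,"ay":0,"az":0},{"grip":0,"dx":0,"dy":0,"dz":-0.8,"ax":0,"ay":0,"az":0},{"grip":0,"dx":0,"dy":0,"dz":-0.8,"ax":0,"ay":0,"az":0},{"grip":0,"dx":0,"dy":0,"dz":-0.8,"ax":0,"ay":0,"az":0}]'
```

```text
time_s: 12.35
ee_pos: [0.6637, -0.2577, 0.0324]
tcp_rot: [0.0, 0.91, 0.416, 0.001]
contact_force: [3.5, 2.4, 4.9]
gripper_width: 0.0004
finger_force: 2.7
```

```bash
python3 -m creep '[{"grip":0,"dx":0,"dy":0,"dz":-0.8,"ax":0,"ay":0,"az":0},{"grip":0,"dx":0,"dy":0,"dz":-0.8,"ax":0,"ay":0,"az":0},{"grip":0,"dx":0,"dy":0,"dz":-0.8,"ax":0,"ay":0,"az":0},{"grip":0,"dx":0,"dy":0,"dz":-0.8,"ax":0,"ay":0,"az":0},{"grip":0,"dx":0,"dy":0,"dz":-0.8,"ax":0,"ay":0,"az":0},{"grip":0,"dx":0,"dy":0,"dz":-0.8,"ax":0,"ay":0,"az":0},{"grip":0,"dx":0,"dy":0,"dz":-0.8,"ax":0,"ay":0,"az":0},{"grip":0,"dx":0,"dy":0,"dz":-0.8,"ax":0,"ay":0,"az":0},{"grip":0,"dx":0,"dy":0,"dz":-0.8,"ax":0,"ay":0,"az":0},{"grip":0,"dx":0,"dy":0,"dz":-0.8,"ax":0,"ay":0,"az":0},{"grip":0,"dx":0,"dy":0,"dz":-0.8,"ax":0,"ay":0,"az":0},{"grip":0,"dx":0,"dy":0,"dz":-0.8,"ax":0,"ay":0,"az":0},{"grip":0,"dx":0,"dy":0,"dz":-0.8,"ax":0,"ay":0,"az":0},{"grip":0,"dx":0,"dy":0,"dz":-0.8,"ax":0,"ay":0,"az":0},{"grip":0,"dx":0,"dy":0,"dz":-0.8,"ax":0,"ay":0,"az":0},{"grip":0,"dx":0,"dy":0,"dz":-0.6,"ax":0,"ay":0,"az":0},{"grip":0,"dx":0,"dy":0,"dz":-0.6,"ax":0,"ay":0,"az":0},{"grip":0,"dx":0,"dy":0,"dz":-0.6,"ax":0,"ay":0,"az":0},{"grip":0,"dx":0,"dy":0,"dz":-0.6,"ax":0,"ay":0,"az":0},{"grip":0,"dx":0,"dy":0,"dz":-0.6,"ax":0,"ay":0,"az":0}]'
python3 -m creep '[{"grip":0,"dx":0,"dy":0,"dz":-0.5,"ax":0,"ay":0,"az":0},{"grip":0,"dx":0,"dy":0,"dz":-0.5,"ax":0,"ay":0,"az":0},{"grip":0,"dx":0,"dy":0,"dz":-0.5,"ax":0,"ay":0,"az":0},{"grip":0,"dx":0,"dy":0,"dz":-0.5,"ax":0,"ay":0,"az":0},{"grip":0,"dx":0,"dy":0,"dz":-0.5,"ax":0,"ay":0,"az":0},{"grip":0,"dx":0,"dy":0,"dz":-0.5,"ax":0,"ay":0,"az":0},{"grip":0,"dx":0,"dy":0,"dz":-0.5,"ax":0,"ay":0,"az":0},{"grip":0,"dx":0,"dy":0,"dz":-0.5,"ax":0,"ay":0,"az":0},{"grip":0,"dx":0,"dy":0,"dz":-0.5,"ax":0,"ay":0,"az":0},{"grip":0,"dx":0,"dy":0,"dz":-0.5,"ax":0,"ay":0,"az":0},{"grip":0,"dx":0,"dy":0,"dz":-0.5,"ax":0,"ay":0,"az":0},{"grip":0,"dx":0,"dy":0,"dz":-0.5,"ax":0,"ay":0,"az":0},{"grip":0,"dx":0,"dy":0,"dz":-0.5,"ax":0,"ay":0,"az":0},{"grip":0,"dx":0,"dy":0,"dz":-0.5,"ax":0,"ay":0,"az":0},{"grip":0,"dx":0,"dy":0,"dz":-0.5,"ax":0,"ay":0,"az":0},{"grip":0,"dx":0,"dy":0,"dz":-0.5,"ax":0,"ay":0,"az":0}]'
```

```text
time_s: 14.35
ee_pos: [0.6617, -0.2593, 0.0467]
tcp_rot: [0.0, 0.91, 0.415, -0.0]
contact_force: [2.0, -1.8, 4.4]
gripper_width: 0.0007
finger_force: 2.1
time_s: 15.95
ee_pos: [0.6623, -0.2577, 0.0544]
tcp_rot: [-0.001, 0.91, 0.416, 0.0]
contact_force: [0.3, -0.2, 0.1]
gripper_width: 0.0003
finger_force: 0.0
```

Contact is gone, and the tool sits at z 54 mm, above the pad's rest height of 51. I'll back off upward and check.

```bash
python3 -m creep '[{"grip":0,"dx":0,"dy":0,"dz":-5,"ax":0,"ay":0,"az":0},{"grip":0,"dx":0,"dy":0,"dz":-20,"ax":0,"ay":0,"az":0},{"grip":0,"dx":0,"dy":0,"dz":-30,"ax":0,"ay":0,"az":0},{"grip":0,"dx":0,"dy":0,"dz":-20,"ax":0,"ay":0,"az":0},{"grip":0,"dx":0,"dy":0,"dz":-5,"ax":0,"ay":0,"az":0},{"grip":0,"dx":0,"dy":0,"dz":0,"ax":0,"ay":0,"az":0},{"grip":0,"dx":0,"dy":0,"dz":0,"ax":0,"ay":0,"az":0},{"grip":0,"dx":0,"dy":0,"dz":0,"ax":0,"ay":0,"az":0}]'
python3 - <<'E'
from h import *
t=cams.capture('scene'); cv2.imwrite('pics/end.png',cv2.resize(t['color'][60:360,120:400,::-1],None,fx=2,fy=2))
E
```

```text
time_s: 16.75
ee_pos: [0.6614, -0.2582, 0.1335]
tcp_rot: [-0.001, 0.91, 0.415, -0.001]
contact_force: [-0.4, 0.3, 1.0]
gripper_width: 0.0004
finger_force: 0.0
```

View pics/end.png

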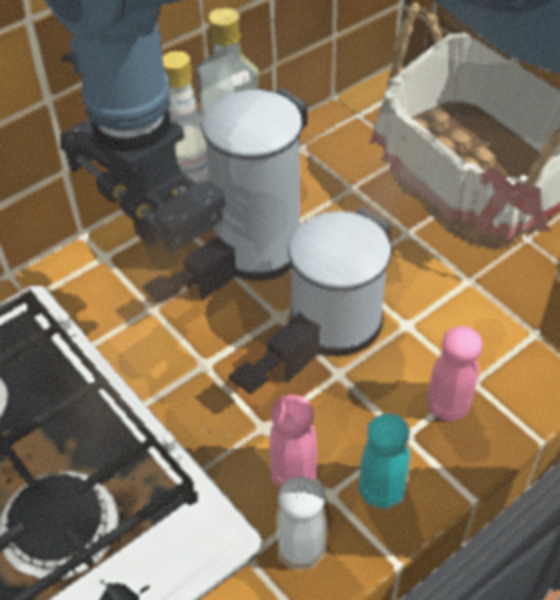

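Both lids are shut: the tall one at (252,122), the short one at (340,248). The salt shaker stands untouched at (302,522), and the gripper is clear of everything.

```bash
python3 -c "
from bench import bot
print(bot.sign_off())"
```

```text
the job is handed in; nothing more can be done
None
```

I pressed the tall bin's pedal to its stop, held the lid wide open for about 3.5 s, then eased it shut over about 5 s; the short bin stayed shut, the salt shaker was not disturbed, and the job was handed in at about 17 s.

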